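# Seat a sample planchet and close the counter's drawer

### The arm

A 7-joint arm with a two-finger parallel gripper is mounted at the origin on the work surface. World frame = base frame: x ahead of the robot, y to its left, z up, the work surface at z = 0. Lengths are in mm, angles in rad, forces in N, time in s.
With the tool pointing down it reaches from about 400 to 875 mm from the base axis. Payload 4.4 kg.
Tool frame: the origin (TCP) lies on the centre line of the jaws, within the pads' length; the fingertips stand 8 mm ahead of it and the grasp point (between the pads) lies 11 mm behind it; x points along the fingers, z is the direction in which the jaws open and shut, and the axes are right-handed (so a half turn about x gives the same grasp; the last joint's range is limited). The gripper opens to 85 mm and grips with 20 to 120 N. Pads are 22 mm wide; open, the fingers measure 114 mm over their backs; the gripper's body (76 mm by 85 mm) begins 54 mm behind the grasp point. The pads swing forward as they close: fully open they stand 13 mm farther back than shut.
Start: joints at [1.107, 0.628, 0.038, 1.517, -0.027, 0.996, -0.02], TCP at [251.832, -599.248, 239.313] pointing down, gripper open.
Joint ranges: [-3.06, 3.06], [-0.37, 2.12], [-1.25, 1.32], [0.18, 2.47], [-1.1, 4.24], [0.23, 1.98], [-2.94, 2.94]. Speed limits (rad/s): [2.57, 2.57, 3.14, 3.14, 3.14, 3.14, 3.14].

### API

Orientations are given as [roll, pitch, yaw] about the fixed x, y, z axes, in that order (R = Rz(yaw) Ry(pitch) Rx(roll)).
In Python, from cell import ctrl, get_image, camera_params gives the robot as it stands. The module is installed in compiled form; this text tells all that it offers.
- The arm moves only by the shell command python3 -m handwheel 'ROWS'. ROWS is text: rows parted by semicolons, each of 7 numbers parted by spaces: the opening, from -1 (shut) to 1 (fully open), then the shift along the tool's x, y, z in mm, then the turn, a rotation vector about the tool's x, y, z in rad. In form: grip x y z wx wy wz; .... A call has 1 to 10 rows; each row shifts and turns the pose as measured when the row begins, along the tool's axes as they then stand; what a row does not reach is not made up. A row lasts 1/10 s, in which the tool goes at most 50 mm and 8.59 degrees, less where a joint would pass 70% of its speed; a pose out of reach is approached as far as the arm can. A call with a gripper value outside its range is refused whole. The fingers move at their own pace and stop on an object; the grip force is fixed at half the most. Time passes only in rows, so rows that do not move let the fingers close. It gives the time, the measured TCP pose, the force and the opening at its end, in the units of the state.
- ctrl.read_state(): the state, without advancing time (a new reading comes with each control period).
- get_image(name): name is "scene" or "top"; returns the picture (480x640x3 uint8, blue, green, red); there is no depth.
- camera_params(name): a dict with "fx", "fy", "cx", "cy" (pixels), "k1" (the pictures are not rectified: a ray, as slopes to the right and down, at radius r is drawn at 1 + k1 r^2 times it, then the intrinsics apply), "eye" and "orientation" of the camera in the world. Camera axes: x right, y up, looking along -z (the intrinsics and any distortion apply to the point x, -y, -z); pixel columns grow to the right and rows downward; lengths in mm; the calibration is good to about 2 mm. A picture is of the moment at which its call begins. camera_params takes no time and is no camera call.
- ctrl.finish_job(): hands the job in, once; it reports no verdict.
The state is a dict: "clock": time; "qpos": joint angles; "qd": joint speeds; "tau": joint torques, N m; "eef_pos": TCP position; "tool_rot": TCP orientation; "force": force on the tool from outside, world axes, zero at the start; "torque": the same for the moment, N m; "width": finger opening in mm.
Only numpy, scipy, OpenCV 4.12 (cv2) and the standard library are available. Lean on these libraries where they do the work, as an engineer would, in place of code of your own. Each camera call takes 0.05 s, during which the arm holds its last target.

### The job

The steel sample planchet lies loose on the plate of the counter's open sample drawer, in front of the round recess. Nudge it across the plate until it drops over the rim and lies flat in the recess, then push the drawer fully shut. Do not pick the planchet up, and leave everything else on the bench where it stands.

Things in the scene. Friction and masses are not known exactly. Their poses are not given: they have to be found in the camera images.
- planchet: The planchet to be seated: a shallow round stainless-steel dish, open at the top, 50 mm in diameter, 8 mm high, wall and bottom 2 mm, about 22 g. It starts flat on the drawer's plate. Origin at the centre of its underside, z up along its axis.
- recess (a point): Centre of the floor of the round recess in the drawer's dark level plate; moves with the drawer. Recess 55 mm in diameter, 5 mm deep, bare aluminium floor. The floor is 50 mm, the plate's top 55 mm above the bench; a seated planchet stands 3 mm above the plate. The plate is 160 mm wide. x points into the counter (the way the drawer shuts), y to the left of that, z up.
- knob_face (a point): Centre of the front face of the drawer's black knob, 20 mm in diameter, axis level, 40 mm above the bench; moves with the drawer, 152 mm in front of the recess centre, same axes as the recess. Its face is 24 mm in front of the drawer's front panel, 200 mm wide, 8 mm thick, 18 to 64 mm above the bench, whose inner face is 120 mm in front of the recess centre.
- drawer_body (a joint): How far the sample drawer is out, in m: 0 is fully shut, with the front panel against the housing; it starts 0.155 to 0.175 out, its end stop is at 0.18. It slides stiffly, about 3 N, and stays where it is left.
- counter: Shielded sample counter: grey housing fixed on the bench, 280 (x) x 220 x 92 mm high; on it a flat round detector up to 110 mm and, behind, a small box up to 114 mm above the bench. Origin at the centre of its underside, x from its front inward. The drawer comes out at x = -140 mm; the slot leaves 6.5 mm above the drawer's plate, so an unseated planchet does not pass.
- forceps: Bystander: flat steel forceps lying on the bench to the right of the drawer as seen from its front, 134 mm long, 8 mm high. Origin at the middle, underside.
- spare_tray: Bystander: white tray with two spare planchets on the bench to the left of the drawer as seen from its front, 130 x 75 mm, 16 mm high. Origin at the centre of its underside.
- jar1: Bystander: glass sample jar with a white lid, 73 mm in diameter, 105 mm high. Origin at the centre of its underside.
- jar2: Bystander: a jar like jar1.
- jar3: Bystander: a jar like jar1.
- hdpe_bottle: Bystander: white plastic bottle with a cream cap, 72 mm in diameter, 165 mm high. Origin at the centre of its underside.
- wash_bottle: Bystander: white wash bottle, 66 mm in diameter, with a bent spout up to 178 mm high. Origin at the centre of its underside.

How it is judged:
By the outcome, as a careful person would: the job done as asked, in the order asked, and still so for the second after the job is handed in, with the robot touching nothing.
It also fails if it takes over 51 s, if anything falls off the work surface, if the arm or the gripper's body presses on something with over 40 N, if the wrist force passes 120 N, or if a joint passes its speed limit or range.

## Working session

There is one attempt and no reset: what is moved stays moved. The work goes in short steps, Python scripts to look and compute and a shell command to move; the robot and the scene stay as the last step left them, time stands still between calls to the robot, and variables do not carry over. Pictures are saved under pics/ and viewed, and the job is handed in when it is done.

```bash
mkdir -p pics
python3 - <<'E'
from cell import ctrl,get_image,camera_params
import cv2
for n in("scene","top"):
    cv2.imwrite(f"pics/{n}0.png",get_image(n)); print(n,camera_params(n))
s=ctrl.read_state();print(s)
E
```

```text
scene {'fx': 523.2317688816147, 'fy': 523.2317688816147, 'cx': 318.00989871749886, 'cy': 234.5000342659709, 'k1': -0.11770395865437895, 'eye': array([1165.00814755, -224.07385685, 1076.10463034]), 'orientation': array([ 0.5430527 , -0.01428736,  1.22772483])}
top {'fx': 521.3402125783837, 'fy': 521.3402125783837, 'cx': 318.9011609219404, 'cy': 238.24227867911904, 'k1': -0.10409580874981982, 'eye': array([ 483.31217556,   -2.3223884 , 1474.01499164]), 'orientation': array([ 0.05697619,  0.01181928, -1.5804507 ])}
{'clock': 0.1, 'qpos': array([ 1.10717758,  0.6292398 ,  0.03841446,  1.51822912, -0.02702219,
        0.99628326, -0.02002748]), 'qd': array([-2.06556724e-03, -1.97022074e-03,  1.11856981e-04, -2.46541055e-05,
       -8.48689706e-04, -4.61098499e-04, -1.15610634e-03]), 'tau': array([ 2.93591176e-03, -5.64535654e+01,  1.23052832e+00, -1.93971652e+01,
        1.13113591e-02,  5.50671044e-03, -1.43271166e-05]), 'eef_pos': array([ 251.66599132, -598.74038161,  238.50186248]), 'tool_rot': array([3.12840866, 1.56915305, 1.95541692]), 'force': array([-0.2786573 ,  0.27855855, -0.18391263]), 'torque': array([-0.0446286 , -0.01419546,  0.04702754]), 'width': 85.26653995987286}
```

View pics/scene0.png

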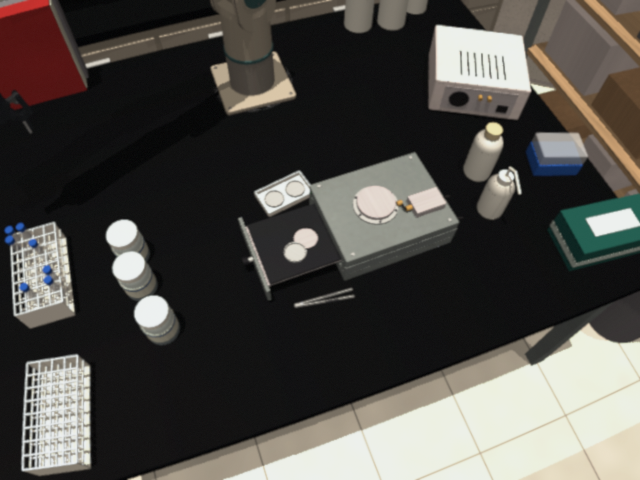

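View pics/top0.png

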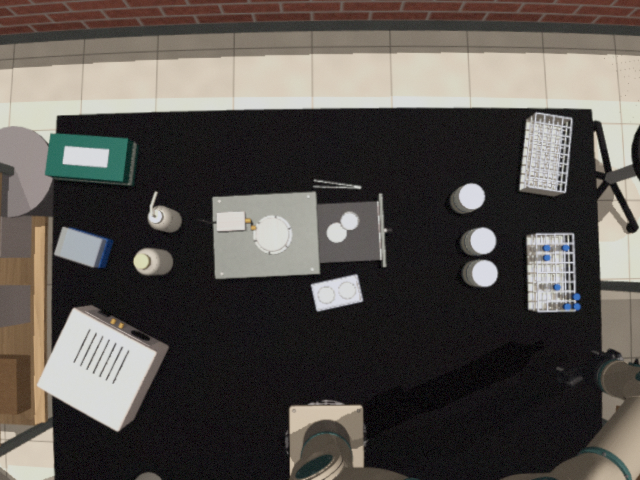

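```bash
cat > h.py <<'E'
import numpy as np,cv2
from scipy.spatial.transform import Rotation as R
from cell import camera_params
def K(p): return np.array([[p['fx'],0,p['cx']],[0,p['fy'],p['cy']],[0,0,1.]]),np.array([p['k1'],0,0,0,0.])
def ray(n,uv):
    p=camera_params(n);k,d=K(p)
    x=cv2.undistortPoints(np.array(uv,float).reshape(-1,1,2),k,d).reshape(-1,2)
    v=np.c_[x[:,0],-x[:,1],-np.ones(len(x))]
    return p['eye'],v@R.from_euler('xyz',p['orientation']).as_matrix().T
def onz(n,uv,z):
    e,v=ray(n,uv); return e+v*((z-e[2])/v[:,2])[:,None]
def proj(n,P):
    p=camera_params(n);k,d=K(p)
    c=(np.atleast_2d(P)-p['eye'])@R.from_euler('xyz',p['orientation']).as_matrix()
    c=c*[1,-1,-1]
    return cv2.projectPoints(c.reshape(-1,1,3),np.zeros(3),np.zeros(3),k,d)[0].reshape(-1,2)
E
python3 - <<'E'
import cv2
a=cv2.imread('pics/top0.png')[175:300,300:400]; b=cv2.imread('pics/scene0.png')[190:310,235:365]
cv2.imwrite('pics/ct.png',cv2.resize(a,None,fx=5,fy=4.7,interpolation=cv2.INTER_CUBIC) if 0 else cv2.resize(a,None,fx=4,fy=4,interpolation=cv2.INTER_CUBIC))
cv2.imwrite('pics/cs.png',cv2.resize(b,None,fx=5,fy=5,interpolation=cv2.INTER_CUBIC))
E
```

```text
(no output)
```

View pics/ct.png

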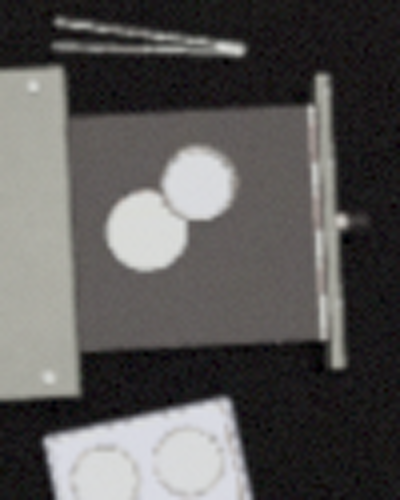

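View pics/cs.png

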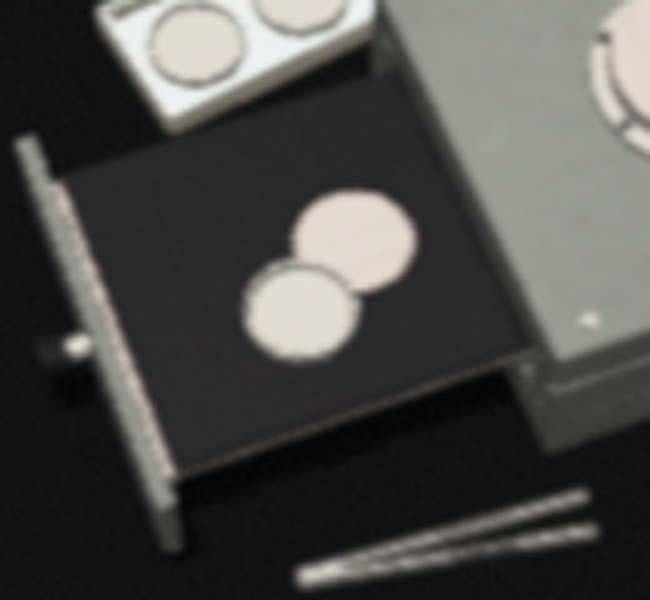

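```bash
cat > m.py <<'E'
from h import *
from scipy.optimize import least_squares
def circ(P,r,c0):
    f=lambda c:np.hypot(P[:,0]-c[0],P[:,1]-c[1])-r
    s=least_squares(f,c0,loss='soft_l1',f_scale=1); return s.x,np.abs(s.fun).mean()
E
python3 - <<'E'
from m import *
for n,box,th,sp,sr in (("top",(320,360,205,250),160,(349.75,220.75),(336.7,232.5)),("scene",(275,325,222,270),120,(295,252.5),(306,238.5))):
    im=cv2.imread(f'pics/{n}0.png'); u0,u1,v0,v1=box
    g=cv2.resize(im[v0:v1,u0:u1],None,fx=8,fy=8,interpolation=cv2.INTER_CUBIC).min(2)
    m=(g>th).astype(np.uint8)
    cs=max(cv2.findContours(m,0,cv2.CHAIN_APPROX_NONE)[0],key=cv2.contourArea).reshape(-1,2)
    uv=(cs+.5)/8-.5+[u0,v0]
    dp=np.hypot(*(uv-sp).T); dr=np.hypot(*(uv-sr).T)
    P=onz(n,uv,63)[dp<dr]; Q=onz(n,uv,55)[dr<dp]
    for N,A,r,c,z in(("pl",P,25,sp,63),("rec",Q,27.5,sr,55)):
        print(n,N,circ(A,r,onz(n,[c],z)[0,:2]),cv2.minEnclosingCircle(A[:,:2].astype(np.float32)))
# edges from crops
o=np.array([300,175])
T=lambda c,z:onz("top",np.array(c)/4+o-.4,z).round(1)
print("panel top outer",T([[329,75],[345,367]],64)); print("panel inner",T([[318,75],[333,367]],64))
print("housing front",T([[66,68],[80,395]],92))
print("knob",T([[366,220]],40))
o2=np.array([235,190]);S=lambda c,z:onz("scene",np.array(c)/5+o2-.4,z).round(1)
print("S panel outer",S([[17,142],[162,508]],64)); print("S knob",S([[48,353]],40)); print("S housing",S([[385,5],[558,362]],92))
E
```

```text
top pl (array([610.76889487, -68.20872673]), np.float64(1.0483121371351274)) ((610.7473754882812, -68.1865463256836), 25.44672203063965)
top rec (array([580.41118049, -34.11775019]), np.float64(0.5988497199695278)) ((580.0614624023438, -33.919227600097656), 27.544458389282227)
scene pl (array([617.93308267, -67.88641695]), np.float64(0.39491905811451616)) ((616.1847534179688, -67.8335189819336), 27.285045623779297)
scene rec (array([588.52237359, -33.53548936]), np.float64(0.560527305725835)) ((590.711181640625, -33.503395080566406), 29.548316955566406)
panel top outer [[ 684.6 -159.2   64. ]
 [ 486.  -166.6   64. ]]
panel inner [[ 684.7 -151.6   64. ]
 [ 486.  -158.5   64. ]]
housing front [[687.2  19.5  92. ]
 [469.2  12.3  92. ]]
knob [[ 587.1 -185.6   40. ]]
S panel outer [[ 492.2 -164.2   64. ]
 [ 691.4 -154.5   64. ]]
S knob [[ 590.1 -179.1   40. ]]
S housing [[493.6  14.9  92. ]
 [694.6  22.8  92. ]]
```

```bash
cat > go.py <<'E'
import sys
from h import *
from cell import ctrl
def goal(yaw_push,flip=False):
    p=np.array([np.cos(yaw_push),np.sin(yaw_push),0]); 
    if flip:p=-p
    x=np.array([0,0,-1.]); return np.c_[x,p,np.cross(x,p)]
def show(pos,G,sub=1):
    s=ctrl.read_state(); T=R.from_euler('xyz',s['tool_rot']).as_matrix()
    print('clk',round(s['clock'],2),'pos',s['eef_pos'].round(1),'F',s['force'].round(1),'w',round(s['width'],1),'j',s['qpos'].round(2))
    print('axes',T.round(3).tolist())
    print('shift tool',(T.T@(np.array(pos)-s['eef_pos'])).round(1),'rotvec',R.from_matrix(T.T@G).as_rotvec().round(4))
E
python3 -c "
from go import *
d=np.radians(131.2)
for f in(0,1): show([640,-120,240],goal(d,f))"
```

```text
clk 0.1 pos [ 251.7 -598.7  238.5] F [-0.3  0.3 -0.2] w 85.3 j [ 1.11  0.63  0.04  1.52 -0.03  1.   -0.02]
axes [[-0.001, 0.922, 0.387], [0.002, 0.387, -0.922], [-1.0, 0.0, -0.002]]
shift tool [  -1.   543.5 -290.9] rotvec [-1.8921e+00 -1.1000e-03 -1.6000e-03]
clk 0.1 pos [ 251.7 -598.7  238.5] F [-0.3  0.3 -0.2] w 85.3 j [ 1.11  0.63  0.04  1.52 -0.03  1.   -0.02]
axes [[-0.001, 0.922, 0.387], [0.002, 0.387, -0.922], [-1.0, 0.0, -0.002]]
shift tool [  -1.   543.5 -290.9] rotvec [ 1.2495e+00 -1.4000e-03  1.0000e-03]
```

```bash
python3 -m handwheel '-0.3 0 44 -23 0 0 0;-0.3 0 44 -23 0 0 0;-0.3 0 44 -23 0 0 0;-0.3 0 44 -23 0 0 0;-0.3 0 44 -23 0 0 0;-0.3 0 44 -23 0 0 0;-0.3 0 44 -23 0 0 0;-0.3 0 44 -23 0 0 0;-0.3 0 44 -23 0 0 0;-0.3 0 44 -23 0 0 0'
python3 -c "
from go import *
show([640,-120,240],goal(np.radians(131.2)))"
```

```text
clock: 1.1
eef_pos: [566.3, -219.6, 232.0]
tool_rot: [-1.96, 1.56, 3.131]
force: [1.0, -0.1, 1.1]
width: 29.9
clk 1.1 pos [ 566.3 -219.6  232. ] F [ 1.  -0.1  1.1] w 29.9 j [ 0.3   0.58  0.04  1.64 -0.02  0.93 -0.85]
axes [[-0.01, 0.929, 0.37], [0.0, 0.37, -0.929], [-1.0, -0.01, -0.004]]
shift tool [ -8.8 105.2 -65.3] rotvec [-1.9111 -0.012   0.0028]
```

```bash
python3 -m handwheel '-0.3 0 0 0 -0.15 0 0;-0.3 0 0 0 -0.15 0 0;-0.3 0 0 0 -0.15 0 0;-0.3 0 0 0 -0.15 0 0;-0.3 0 0 0 -0.15 0 0;-0.3 0 0 0 -0.15 0 0;-0.3 0 0 0 -0.15 0 0;-0.3 0 0 0 -0.15 0 0;-0.3 0 0 0 -0.15 0 0;-0.3 0 0 0 -0.15 0 0'
python3 -c "
from go import *
show([640,-120,240],goal(np.radians(131.2)))"
```

```text
clock: 2.1
eef_pos: [570.9, -203.9, 226.7]
tool_rot: [2.375, 1.553, 2.689]
force: [-0.6, 0.3, 0.2]
width: 30.0
clk 2.1 pos [ 570.9 -203.9  226.7] F [-0.6  0.3  0.2] w 30.0 j [ 0.53  0.61 -0.38  1.63  0.26  0.97  0.38]
axes [[-0.016, -0.309, 0.951], [0.008, 0.951, 0.309], [-1.0, 0.012, -0.013]]
shift tool [-13.8  58.6  91.4] rotvec [-0.4052 -0.0102 -0.0149]
```

```bash
python3 -m handwheel '-0.3 0 0 0 -0.14 0 -0.005;-0.3 0 0 0 -0.14 0 -0.005;-0.3 0 0 0 -0.11 0 -0.005;-0.3 0 0 0 0 0 0'
python3 -c "
from go import *
show([642,-100,140],goal(np.radians(131.2)))"
```

```text
clock: 2.5
eef_pos: [569.3, -204.2, 224.7]
tool_rot: [2.729, 1.558, -2.833]
force: [0.5, -0.1, 0.3]
width: 29.6
clk 2.5 pos [ 569.3 -204.2  224.7] F [ 0.5 -0.1  0.3] w 29.6 j [ 0.59  0.62 -0.49  1.65  0.34  0.97  0.71]
axes [[-0.012, -0.66, 0.751], [-0.004, 0.751, 0.66], [-1.0, 0.005, -0.012]]
shift tool [ 83.3  29.9 124.4] rotvec [ 0.0022 -0.0118 -0.0052]
```

```bash
python3 -m handwheel '-0.3 10 7 31 0 -0.01 -0.005;-0.3 20 8 31 0 0 0;-0.3 27 8 31 0 0 0;-0.3 27 7 31 0 0 0;-0.3 0 0 0 0 0 0;-0.3 0 0 0 0 0 0'
python3 - <<'E'
from go import *
from cell import get_image
show([642,-100,90],goal(np.radians(131.2)))
for n,(u0,u1,v0,v1),f in (("top",(290,450,140,290),5),("scene",(200,360,170,310),5)):
    im=get_image(n); cv2.imwrite(f'pics/{n}1.png',im)
    cv2.imwrite(f'pics/c{n}1.png',cv2.resize(im[v0:v1,u0:u1],None,fx=4,fy=4,interpolation=cv2.INTER_CUBIC))
s=ctrl.read_state();print(proj("top",s['eef_pos']),proj("scene",s['eef_pos']))
E
```

```text
clock: 3.1
eef_pos: [644.9, -100.7, 135.7]
tool_rot: [-2.965, 1.566, -2.267]
force: [-0.3, -0.7, 0.3]
width: 30.0
clk 3.1 pos [ 644.9 -100.7  135.7] F [-0.3 -0.7  0.3] w 30.0 j [ 0.35  0.78 -0.42  1.59  0.4   0.86  0.47]
axes [[-0.003, -0.643, 0.766], [-0.004, 0.766, 0.643], [-1.0, -0.001, -0.005]]
shift tool [45.7  2.4 -1.6] rotvec [-0.0205 -0.0045  0.0008]
[[362.62077803 204.92255213]] [[282.88999906 249.11221728]]
```

View pics/ctop1.png

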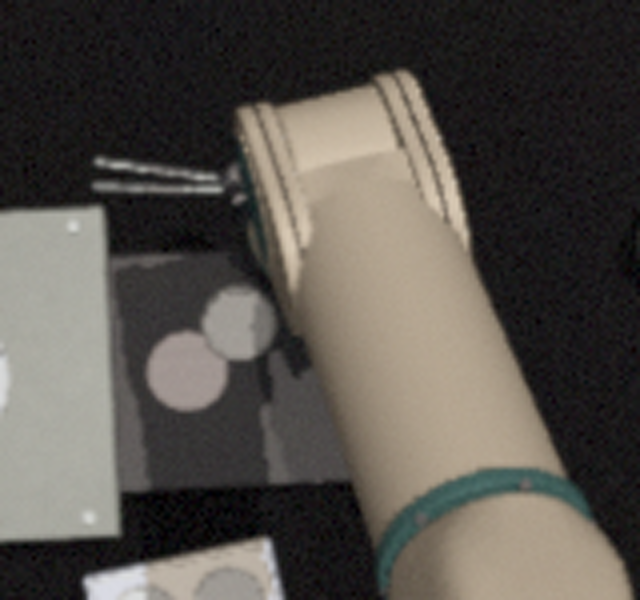

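View pics/cscene1.png

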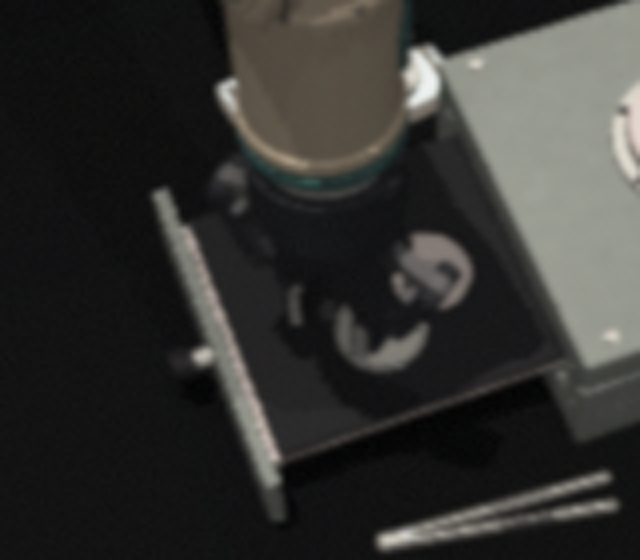

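```bash
python3 -m handwheel '-0.3 25 0 0 -0.02 -0.004 0;-0.3 22 2 -2 0 0 0;-0.3 0 0 0 0 0 0'
python3 - <<'E'
from go import *
from cell import get_image
show([642,-100,70],goal(np.radians(131.2)))
n="scene"; im=get_image(n); cv2.imwrite(f'pics/{n}2.png',im)
c=cv2.resize(im[215:290,245:345],None,fx=8,fy=8,interpolation=cv2.INTER_CUBIC).astype(float)
c=255*(np.clip(c,0,255)/255)**.45
s=ctrl.read_state();T=R.from_euler('xyz',s['tool_rot']).as_matrix()
for a in (15,-15,29.5,-29.5):
  for b in (11,-11):
    q=proj(n,s['eef_pos']+T@[6,b,a])[0]; cv2.circle(c,tuple(int(v) for v in ((q-[245,215]+.5)*8)),3,(0,0,255),-1)
cv2.imwrite(f'pics/c{n}2.png',c)
E
```

```text
clock: 3.5
eef_pos: [642.8, -105.8, 92.2]
tool_rot: [-1.266, 1.563, -0.554]
force: [-0.0, 0.1, 0.2]
width: 29.6
clk 3.5 pos [ 642.8 -105.8   92.2] F [-0.   0.1  0.2] w 29.6 j [ 0.35  0.83 -0.4   1.63  0.44  0.76  0.46]
axes [[0.007, -0.653, 0.758], [-0.004, 0.757, 0.653], [-1.0, -0.007, 0.002]]
shift tool [22.1  5.1  3.1] rotvec [-0.0078  0.0023  0.0074][ WARN:0@1.372] global loadsave.cpp:1063 imwrite_ Unsupported depth image for selected encoder is fallbacked to CV_8U.
```

View pics/cscene2.png

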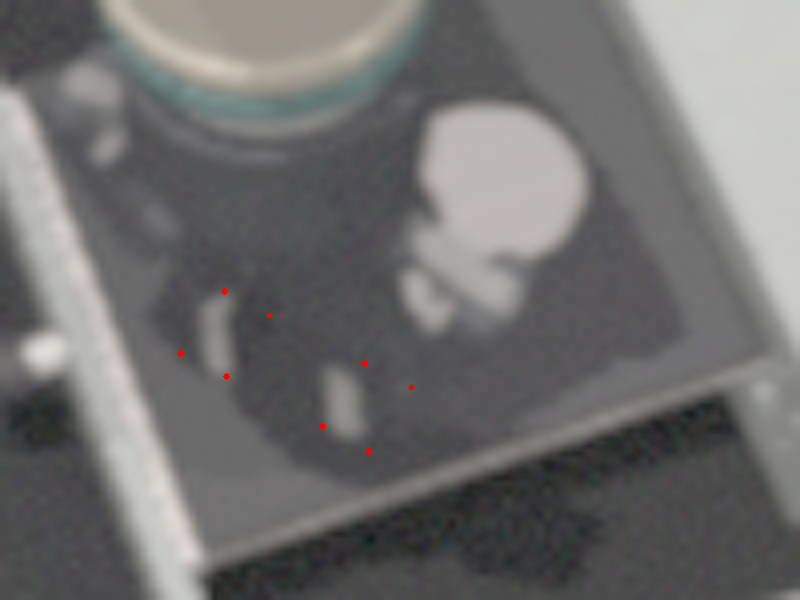

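```bash
python3 -m handwheel '-0.3 14 2 2 0 0 0.005;-0.3 9 1 1 0 0 0;-0.3 0 0 0 0 0 0'
python3 - <<'E'
from go import *
show([642,-100,65],goal(np.radians(131.2)))
E
```

```text
clock: 3.85
eef_pos: [646.9, -103.6, 72.9]
tool_rot: [-0.854, 1.559, -0.147]
force: [-0.3, -0.5, -0.0]
width: 29.6
clk 3.85 pos [ 646.9 -103.6   72.9] F [-0.3 -0.5 -0. ] w 29.6 j [ 0.34  0.86 -0.39  1.63  0.45  0.73  0.45]
axes [[0.012, -0.65, 0.76], [-0.002, 0.76, 0.65], [-1.0, -0.009, 0.008]]
shift tool [ 7.9  6.  -1.4] rotvec [-0.0116  0.0078  0.009 ]
```

```bash
for i in 1; do python3 -m handwheel '-0.3 4 0 -1 -0.01 0.008 0.009;-0.3 3 0 0 0 0 0;-0.3 0 0 0 0 0 0'; python3 -m handwheel '-0.3 2 0 0 0 0 0;-0.3 0 0 0 0 0 0'; done
```

```text
clock: 4.15
eef_pos: [646.9, -104.2, 66.1]
tool_rot: [-2.12, 1.571, -1.401]
force: [0.7, -0.1, 0.2]
width: 30.0
clock: 4.35
eef_pos: [647.1, -104.2, 64.1]
tool_rot: [-1.039, 1.57, -0.32]
force: [-0.2, 0.2, -0.3]
width: 29.8
```

```bash
python3 -m handwheel '-0.3 1.5 0 0 0 0 0;-0.3 0 0 0 0 0 0'; python3 -m handwheel '-0.3 1.5 0 0 0 0 0;-0.3 0 0 0 0 0 0'
python3 - <<'E'
from go import *
show([614,-68,62],goal(np.radians(131.2)))
E
```

```text
clock: 4.55
eef_pos: [647.4, -104.1, 62.9]
tool_rot: [-0.863, 1.569, -0.144]
force: [-0.2, -0.3, 0.1]
width: 29.8
clock: 4.75
eef_pos: [647.8, -104.1, 63.1]
tool_rot: [-1.087, 1.569, -0.369]
force: [0.1, -0.4, 0.1]
width: 30.1
clk 4.75 pos [ 647.8 -104.1   63.1] F [ 0.1 -0.4  0.1] w 30.1 j [ 0.34  0.88 -0.39  1.62  0.45  0.73  0.46]
axes [[0.002, -0.658, 0.753], [-0.001, 0.753, 0.658], [-1.0, -0.002, 0.001]]
shift tool [ 1.  49.4 -1.7] rotvec [-0.0006  0.001   0.002 ]
```

```bash
python3 -m handwheel '-0.3 -0.5 5 -0.5 0 0 0;-0.3 0 5 -0.5 0 0 0;-0.3 0 5 0 0 0 0;-0.3 0 4 0 0 0 0;-0.3 0 3 0 0 0 0;-0.3 0 0 0 0 0 0'
python3 - <<'E'
from go import *
from cell import get_image
show([614,-68,63],goal(np.radians(131.2)))
n="scene"; im=get_image(n); cv2.imwrite(f'pics/{n}3.png',im)
c=cv2.resize(im[215:290,245:345],None,fx=8,fy=8,interpolation=cv2.INTER_CUBIC)
cv2.imwrite(f'pics/c{n}3.png',(255*(c/255)**.45).astype(np.uint8))
E
```

```text
clock: 5.35
eef_pos: [630.5, -86.1, 63.2]
tool_rot: [-1.036, 1.57, -0.317]
force: [-0.2, -0.6, 0.2]
width: 29.9
clk 5.35 pos [630.5 -86.1  63.2] F [-0.2 -0.6  0.2] w 29.9 j [ 0.32  0.85 -0.38  1.68  0.46  0.69  0.42]
axes [[0.001, -0.659, 0.752], [-0.0, 0.752, 0.659], [-1.0, -0.001, 0.001]]
shift tool [ 0.1 24.5 -0.5] rotvec [0.0003 0.0006 0.0011]
```

View pics/cscene3.png

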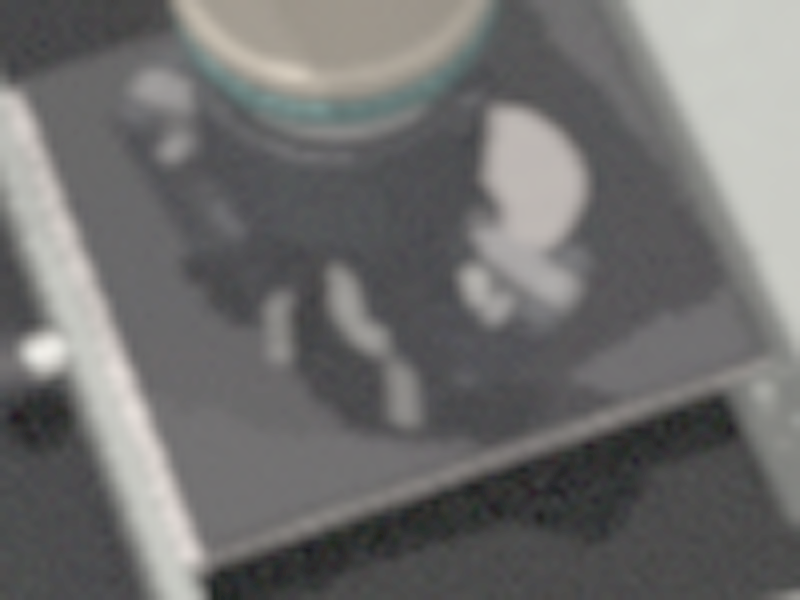

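```bash
python3 -m handwheel '-0.3 0 4 0 0 0 0;-0.3 0 4 0 0 0 0;-0.3 0 4 0 0 0 0;-0.3 0 4 0 0 0 0;-0.3 0 4 0 0 0 0;-0.3 0 4 0 0 0 0;-0.3 0 3 0 0 0 0;-0.3 0 0 0 0 0 0'
cat > look.py <<'E'
from go import *
from cell import get_image
k=sys.argv[1]
show([604.9,-57.1,63],goal(np.radians(131.2)))
o=[]
for n,(u0,u1,v0,v1) in (("top",(310,370,195,270)),("scene",(255,335,205,280))):
    im=get_image(n); cv2.imwrite(f'pics/{n}{k}.png',im)
    c=cv2.resize(im[v0:v1,u0:u1],None,fx=5.7 if n=="top" else 5.6,fy=7 if 0 else (5.7 if n=="top" else 5.6),interpolation=cv2.INTER_CUBIC); o.append(cv2.copyMakeBorder(c,0,450-c.shape[0],0,0,0) if c.shape[0]<450 else c[:450])
cv2.imwrite(f'pics/b{k}.png',(255*(np.hstack(o)/255)**.6).astype(np.uint8))
E
python3 look.py 4
```

```text
clock: 6.2
eef_pos: [611.5, -64.4, 63.1]
tool_rot: [-1.031, 1.569, -0.312]
force: [-0.3, 0.4, -0.3]
width: 30.0
clk 6.2 pos [611.5 -64.4  63.1] F [-0.3  0.4 -0.3] w 30.0 j [ 0.28  0.83 -0.37  1.75  0.46  0.65  0.37]
axes [[0.002, -0.658, 0.753], [-0.001, 0.753, 0.658], [-1.0, -0.002, 0.001]]
shift tool [ 0.1  9.9 -0.2] rotvec [-0.0003  0.0009  0.0015]
```

View pics/b4.png

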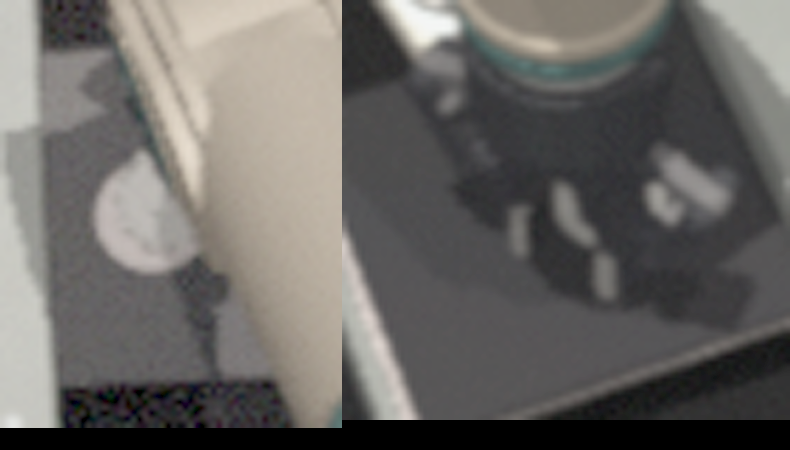

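```bash
python3 -m handwheel '-0.3 0 2.5 0 0 0 0;-0.3 0 2 0 0 0 0;-0.3 0 1.5 0 0 0 0;-0.3 0 0 0 0 0 0'
python3 look.py 5
```

```text
clock: 6.7
eef_pos: [607.8, -60.5, 63.0]
tool_rot: [-1.112, 1.569, -0.395]
force: [-0.7, 0.2, 0.2]
width: 30.2
clk 6.7 pos [607.8 -60.5  63. ] F [-0.7  0.2  0.2] w 30.2 j [ 0.28  0.83 -0.37  1.76  0.46  0.64  0.36]
axes [[0.002, -0.657, 0.753], [-0.001, 0.753, 0.657], [-1.0, -0.002, 0.001]]
shift tool [-0.   4.4  0.1] rotvec [-0.0016  0.001   0.002 ]
```

View pics/b5.png

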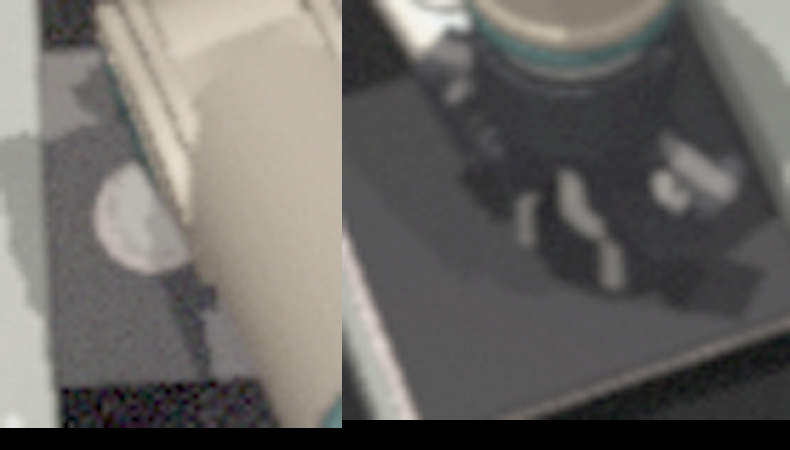

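```bash
python3 -m handwheel '-0.3 0 1.5 0 0 0 0;-0.3 0 0 0 0 0 0'; python3 -m handwheel '-0.3 0 1 0 0 0 0;-0.3 0 0 0 0 0 0';  python3 -m handwheel '-0.3 0 1 0 0 0 0;-0.3 0 0 0 0 0 0'
```

```text
clock: 7.0
eef_pos: [607.0, -59.6, 63.0]
tool_rot: [-1.135, 1.568, -0.418]
force: [0.1, 0.6, -0.6]
width: 30.2
clock: 7.2
eef_pos: [606.3, -58.9, 63.0]
tool_rot: [-1.13, 1.568, -0.413]
force: [-0.3, 0.4, -0.9]
width: 29.8
clock: 7.4
eef_pos: [605.6, -58.0, 63.0]
tool_rot: [-1.132, 1.568, -0.415]
force: [0.2, -0.3, 0.9]
width: 30.5
```

```bash
python3 -m handwheel '-0.3 0 -15 0 0 0 0;-0.3 0 -15 0 0 0 0;-0.3 -30 0 0 0 0 0;-0.3 -40 0 0 0 0 0;-0.3 -40 -10 -10 0 0 0;-0.3 -20 -35 -30 0 0 0;-0.3 0 -35 -30 0 0 0;-0.3 0 -35 -30 0 0 0;-0.3 0 -35 -30 0 0 0;-0.3 0 -15 -15 0 0 0'; python3 look.py 6
```

```text
clock: 8.4
eef_pos: [627.7, -301.5, 198.7]
tool_rot: [-0.513, 1.567, 0.217]
force: [-0.3, -0.1, -0.4]
width: 29.7
clk 8.4 pos [ 627.7 -301.5  198.7] F [-0.3 -0.1 -0.4] w 29.7 j [ 0.66  0.77 -0.47  1.41  0.38  1.05  0.85]
axes [[0.004, -0.667, 0.745], [0.001, 0.745, 0.667], [-1.0, -0.002, 0.003]]
shift tool [135.8 197.6 145.6] rotvec [0.0111 0.0032 0.0018]
```

View pics/b6.png

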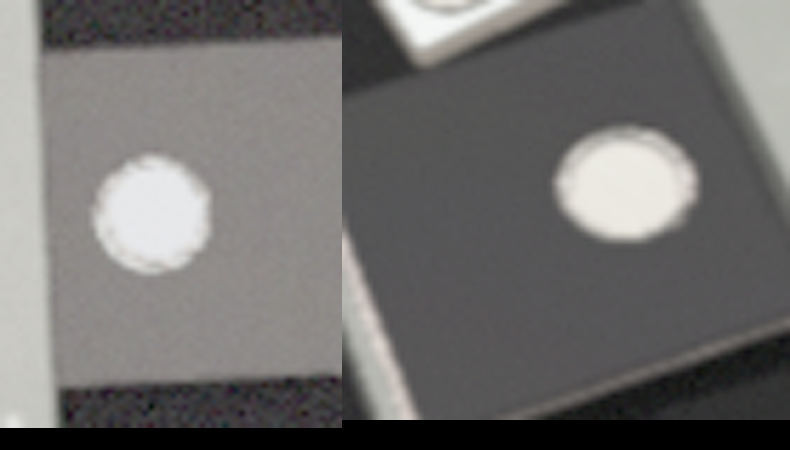

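Run:
```python
from m import *
o=[]
for n,(u0,v0) in (("top",(320,215)),("scene",(288,219))):
    im=cv2.imread(f'pics/{n}6.png')[v0:v0+36,u0:u0+36]
    o.append(cv2.resize(im,(396,396),interpolation=cv2.INTER_CUBIC))
cv2.imwrite('pics/z6.png',(255*(np.hstack(o)/255.)**2).astype(np.uint8))
```

```text
(no output)
```

View pics/z6.png

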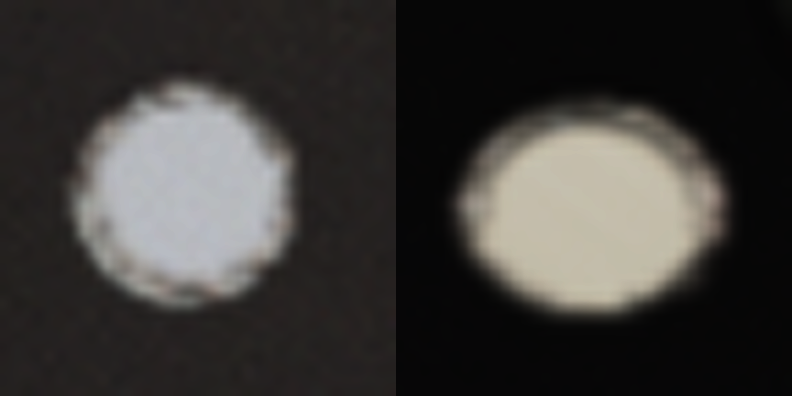

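```bash
python3 -m handwheel '-0.3 0 40 25 0.01 0 0;-0.3 0 40 25 0 0 0;-0.3 0 35 25 0 0 0;-0.3 10 25 23 0 0 0;-0.3 20 15 20 0 0 0;-0.3 20 10 10 0 0 0;-0.3 0 0 0 0 0 0'
python3 -c "
from go import *
show([621,-75,90],goal(np.radians(131.2)))"
```

```text
clock: 9.2
eef_pos: [613.7, -80.0, 147.3]
tool_rot: [0.173, 1.563, 0.892]
force: [-1.0, 0.7, 0.4]
width: 29.7
clk 9.2 pos [613.7 -80.  147.3] F [-1.   0.7  0.4] w 29.7 j [ 0.36  0.72 -0.44  1.69  0.39  0.81  0.46]
axes [[0.005, -0.659, 0.752], [0.006, 0.752, 0.659], [-1.0, 0.001, 0.008]]
shift tool [57.4 -1.1  8.3] rotvec [ 0.0004  0.0076 -0.0013]
```

```bash
python3 -m handwheel '-0.3 25 0 4 0 0.008 0;-0.3 25 0 4 0 0 0;-0.3 5 0 0 0 0 0;-0.3 0 0 0 0 0 0'
python3 -c "
from go import *
show([621,-75,64],goal(np.radians(131.2)))"
```

```text
clock: 9.6
eef_pos: [621.5, -74.7, 94.4]
tool_rot: [-1.078, 1.568, -0.357]
force: [-0.3, 0.1, -0.2]
width: 30.1
clk 9.6 pos [621.5 -74.7  94.4] F [-0.3  0.1 -0.2] w 30.1 j [ 0.32  0.8  -0.4   1.7   0.44  0.73  0.41]
axes [[0.002, -0.66, 0.751], [-0.001, 0.751, 0.66], [-1.0, -0.002, 0.001]]
shift tool [30.4  0.2 -0.6] rotvec [0.002  0.0011 0.0021]
```

```bash
python3 -m handwheel '-0.3 15 0 0 0 0 0;-0.3 11 0 0 0 0 0;-0.3 4.5 0 0 0 0 0;-0.3 0 0 0 0 0 0'
python3 -c "
from go import *
show([604.9,-57.1,63],goal(np.radians(131.2)))"
```

```text
clock: 10.0
eef_pos: [622.9, -77.2, 64.7]
tool_rot: [-1.074, 1.564, -0.356]
force: [-1.0, -0.1, 0.7]
width: 30.1
clk 10.0 pos [622.9 -77.2  64.7] F [-1.  -0.1  0.7] w 30.1 j [ 0.3   0.84 -0.38  1.71  0.46  0.67  0.39]
axes [[0.006, -0.658, 0.753], [-0.002, 0.753, 0.658], [-1.0, -0.006, 0.003]]
shift tool [ 1.6 27.  -0.3] rotvec [-0.0009  0.0032  0.0058]
```

```bash
python3 -m handwheel '-0.3 1 6 0 0 0.003 0.005;-0.3 0.6 6 0 0 0 0;-0.3 0 5 0 0 0 0;-0.3 0 4 0 0 0 0;-0.3 0 3 0 0 0 0;-0.3 0 0 0 0 0 0'
python3 -c "
from go import *
show([604.9,-57.1,63],goal(np.radians(131.2)))"
```

```text
clock: 10.6
eef_pos: [606.2, -56.8, 64.3]
tool_rot: [-0.692, 1.569, 0.027]
force: [0.7, -0.4, 0.1]
width: 30.1
clk 10.6 pos [606.2 -56.8  64.3] F [ 0.7 -0.4  0.1] w 30.1 j [ 0.28  0.82 -0.37  1.76  0.46  0.64  0.35]
axes [[0.002, -0.659, 0.752], [0.0, 0.752, 0.659], [-1.0, -0.001, 0.001]]
shift tool [ 1.3  0.6 -1.2] rotvec [-0.      0.0014  0.0012]
```

```bash
python3 -m handwheel '-0.3 1 0 -1 0 0 0;-0.3 0 0 0 0 0 0'; python3 -m handwheel '-0.3 0.5 1 0 0 0 0;-0.3 0 0 0 0 0 0'; python3 -m handwheel '-0.3 0 1 0 0 0 0;-0.3 0 0 0 0 0 0'
python3 -c "
from go import *
show([604.9,-57.1,63],goal(np.radians(131.2)))"; python3 look.py 7
```

```text
clock: 10.8
eef_pos: [605.6, -57.5, 63.5]
tool_rot: [-0.831, 1.568, -0.112]
force: [-0.3, -0.3, -0.9]
width: 29.9
clock: 11.0
eef_pos: [605.3, -57.2, 62.9]
tool_rot: [-0.882, 1.568, -0.164]
force: [-1.1, -0.8, -0.0]
width: 30.2
clock: 11.2
eef_pos: [604.7, -56.7, 62.9]
tool_rot: [-0.913, 1.568, -0.195]
force: [0.4, -1.1, -0.0]
width: 29.8
clk 11.2 pos [604.7 -56.7  62.9] F [ 0.4 -1.1 -0. ] w 29.8 j [ 0.27  0.82 -0.37  1.77  0.47  0.63  0.35]
axes [[0.003, -0.658, 0.753], [-0.001, 0.753, 0.658], [-1.0, -0.003, 0.002]]
shift tool [-0.1 -0.4 -0.1] rotvec [-0.001   0.002   0.0026]
clk 11.2 pos [604.7 -56.7  62.9] F [ 0.4 -1.1 -0. ] w 29.8 j [ 0.27  0.82 -0.37  1.77  0.47  0.63  0.35]
axes [[0.003, -0.658, 0.753], [-0.001, 0.753, 0.658], [-1.0, -0.003, 0.002]]
shift tool [-0.1 -0.4 -0.1] rotvec [-0.001   0.002   0.0026]
```

View pics/b7.png

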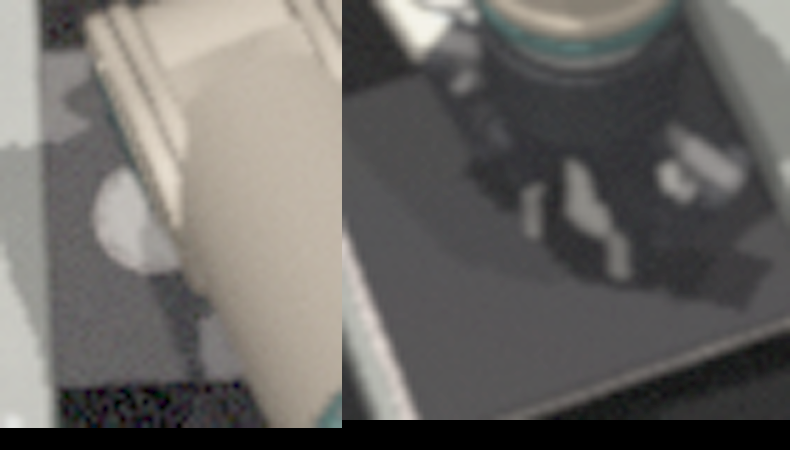

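```bash
python3 -m handwheel '-0.3 0 1.2 0 0 0 0;-0.3 0 0 0 0 0 0'; python3 -m handwheel '-0.3 0 -15 0 0 0 0;-0.3 0 -15 0 0 0 0;-0.3 -30 0 0 0 0 0;-0.3 -40 0 0 0 0 0;-0.3 -40 -10 -10 0 0 0;-0.3 -20 -35 -30 0 0 0;-0.3 0 -35 -30 0 0 0;-0.3 0 -35 -30 0 0 0;-0.3 0 -35 -30 0 0 0;-0.3 0 -15 -15 0 0 0'; python3 look.py 8
python3 - <<'E'
from m import *
r=[]
for k in '68':
    o=[]
    for n,(u0,v0) in (("top",(320,215)),("scene",(288,219))):
        im=cv2.imread(f'pics/{n}{k}.png')[v0:v0+27,u0:u0+36] if n=="scene" else cv2.imread(f'pics/{n}{k}.png')[v0+4:v0+31,u0:u0+36]
        o.append(cv2.resize(im,(396,297),interpolation=cv2.INTER_CUBIC))
    r.append(np.hstack(o))
cv2.imwrite('pics/z8.png',(255*(np.vstack(r)/255.)**1.6).astype(np.uint8))
E
```

```text
clock: 11.5
eef_pos: [603.9, -55.8, 62.9]
tool_rot: [-0.919, 1.568, -0.201]
force: [-0.6, 0.5, -0.1]
width: 29.9
clock: 12.5
eef_pos: [625.7, -298.6, 197.9]
tool_rot: [-0.078, 1.567, 0.654]
force: [0.1, -0.9, 0.6]
width: 30.1
clk 12.5 pos [ 625.7 -298.6  197.9] F [ 0.1 -0.9  0.6] w 30.1 j [ 0.66  0.77 -0.48  1.42  0.38  1.04  0.84]
axes [[0.003, -0.668, 0.744], [0.002, 0.744, 0.668], [-1.0, -0.0, 0.003]]
shift tool [135.3 193.6 145.4] rotvec [0.0129 0.0035 0.0002]
```

View pics/z8.png

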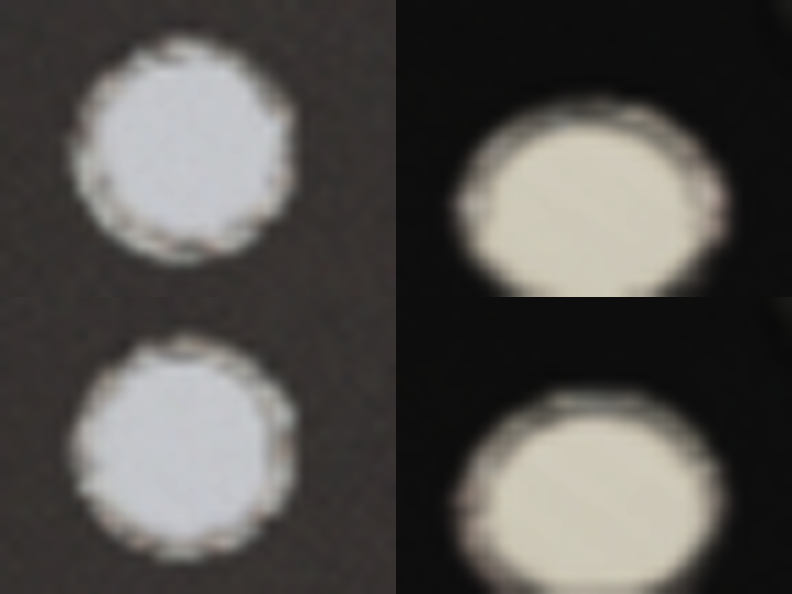

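Run:
```python
from m import *
for k in '68':
  for n,(u0,u1,v0,v1),c,ths in (("top",(318,358,212,252),(336.7,232.5),(160,)),("scene",(286,328,218,258),(306,238.5),(80,120))):
   im=cv2.imread(f'pics/{n}{k}.png')
   g=cv2.resize(im[v0:v1,u0:u1],None,fx=8,fy=8,interpolation=cv2.INTER_CUBIC).min(2)
   for th in ths:
    cs=max(cv2.findContours((g>th).astype(np.uint8),0,cv2.CHAIN_APPROX_NONE)[0],key=cv2.contourArea).reshape(-1,2)
    A=onz(n,(cs+.5)/8-.5+[u0,v0],55)
    x,e=circ(A,27.5,onz(n,[c],55)[0,:2]); v=A[:,:2]-x; rr=np.hypot(*v.T); a=np.degrees(np.arctan2(v[:,1],v[:,0]))
    print(k,n,th,x.round(1),round(e,2),[(int(b),round(rr[(a>=b)&(a<b+30)].mean(),1)) for b in range(-180,180,30)])
```

```text
6 top 160 [580.4 -33.8] 1.57 [(-180, np.float64(25.3)), (-150, np.float64(26.4)), (-120, np.float64(26.5)), (-90, np.float64(26.1)), (-60, np.float64(25.1)), (-30, np.float64(26.3)), (0, np.float64(25.6)), (30, np.float64(25.3)), (60, np.float64(24.6)), (90, np.float64(26.8)), (120, np.float64(26.8)), (150, np.float64(26.1))]
6 scene 80 [587.1 -32.9] 0.67 [(-180, np.float64(27.0)), (-150, np.float64(27.9)), (-120, np.float64(28.6)), (-90, np.float64(27.7)), (-60, np.float64(27.1)), (-30, np.float64(26.9)), (0, np.float64(26.9)), (30, np.float64(27.9)), (60, np.float64(28.9)), (90, np.float64(27.6)), (120, np.float64(27.2)), (150, np.float64(26.4))]
6 scene 120 [587.2 -32.8] 1.91 [(-180, np.float64(24.9)), (-150, np.float64(26.4)), (-120, np.float64(27.1)), (-90, np.float64(26.2)), (-60, np.float64(25.5)), (-30, np.float64(25.2)), (0, np.float64(25.0)), (30, np.float64(25.7)), (60, np.float64(27.2)), (90, np.float64(25.9)), (120, np.float64(25.6)), (150, np.float64(22.9))]
8 top 160 [580.3 -34.3] 1.63 [(-180, np.float64(25.9)), (-150, np.float64(25.8)), (-120, np.float64(26.0)), (-90,
[... 172 characters left out ...]
p.float64(25.8)), (150, np.float64(25.6))]
8 scene 80 [586.3 -32.8] 0.6 [(-180, np.float64(27.0)), (-150, np.float64(27.4)), (-120, np.float64(28.4)), (-90, np.float64(29.2)), (-60, np.float64(28.0)), (-30, np.float64(27.0)), (0, np.float64(27.6)), (30, np.float64(27.6)), (60, np.float64(28.3)), (90, np.float64(28.0)), (120, np.float64(28.1)), (150, np.float64(27.6))]
8 scene 120 [586.4 -32.9] 1.77 [(-180, np.float64(24.7)), (-150, np.float64(25.8)), (-120, np.float64(26.3)), (-90, np.float64(26.9)), (-60, np.float64(24.8)), (-30, np.float64(24.6)), (0, np.float64(25.2)), (30, np.float64(25.8)), (60, np.float64(26.7)), (90, np.float64(26.2)), (120, np.float64(26.0)), (150, np.float64(25.9))]
```

Run:
```python
from m import *
rec={"top":(580.4,-34.1),"scene":(588.5,-33.5)}
for k in '68':
  for n,(u0,u1,v0,v1),ths in (("top",(318,358,212,252),(205,215,220)),("scene",(286,328,218,258),(190,200,205))):
   im=cv2.imread(f'pics/{n}{k}.png')
   g=cv2.GaussianBlur(cv2.resize(im[v0:v1,u0:u1],None,fx=8,fy=8,interpolation=cv2.INTER_CUBIC),(0,0),3).max(2)
   for th in ths:
    m=cv2.morphologyEx((g>th).astype(np.uint8),cv2.MORPH_OPEN,np.ones((33,33)))
    cc=cv2.findContours(m,0,cv2.CHAIN_APPROX_NONE)[0]
    if not cc: continue
    cs=max(cc,key=cv2.contourArea).reshape(-1,2)
    for z in(52,57):
     A=onz(n,(cs+.5)/8-.5+[u0,v0],z)
     (c,d,an)=cv2.fitEllipse(A[:,:2].astype(np.float32)); print(k,n,th,z,'off',(np.array(c)-rec[n]).round(1),'axes',np.round(d,1))
```

```text
6 top 205 52 off [ 0.8 -1.1] axes [41. 43.]
6 top 205 57 off [ 0.4 -0.9] axes [40.8 42.8]
6 top 215 52 off [ 1.  -1.1] axes [37.8 39.1]
6 top 215 57 off [ 0.7 -1. ] axes [37.6 39. ]
6 top 220 52 off [-7.4 -3.6] axes [16.  17.7]
6 top 220 57 off [-7.7 -3.5] axes [16.  17.6]
6 scene 190 52 off [-1.2  0.4] axes [41.3 46.4]
6 scene 190 57 off [ 1.6 -0.5] axes [41.1 46.1]
6 scene 200 52 off [-1.2  0. ] axes [40.3 43.6]
6 scene 200 57 off [ 1.6 -0.9] axes [40.1 43.4]
6 scene 205 52 off [-1.1  0. ] axes [39.8 42.1]
6 scene 205 57 off [ 1.7 -0.9] axes [39.6 41.9]
8 top 205 52 off [0.  0.7] axes [41.6 42.1]
8 top 205 57 off [-0.3  0.8] axes [41.4 41.9]
8 top 215 52 off [0.1 0.4] axes [37.9 38.9]
8 top 215 57 off [-0.3  0.5] axes [37.8 38.8]
8 scene 190 52 off [-2.6  1.6] axes [41.4 45.2]
8 scene 190 57 off [0.3 0.7] axes [41.2 44.9]
8 scene 200 52 off [-2.5  1.6] axes [40.2 43.4]
8 scene 200 57 off [0.3 0.7] axes [40.  43.2]
8 scene 205 52 off [-2.5  1.7] axes [39.5 42.5]
8 scene 205 57 off [0.4 0.8] axes [39.3 42.2]
```

```bash
python3 -m handwheel '-1 0 0 0 0.14 0 0;-1 0 0 0 0.14 0 0;-1 0 0 0 0.14 0 0;-1 0 0 0 0.14 0 0;-1 0 0 0 0.1 0 0;-1 0 0 0 0 0 0'
python3 -c "
from go import *
show([590.7,-226,120],goal(np.radians(92.2)))"
```

```text
clock: 13.2
eef_pos: [625.4, -289.4, 196.1]
tool_rot: [1.506, 1.56, 1.556]
force: [0.4, 0.7, -0.1]
width: -0.1
clk 13.2 pos [ 625.4 -289.4  196.1] F [ 0.4  0.7 -0.1] w -0.1 j [ 0.56  0.75 -0.3   1.43  0.23  1.01  0.26]
axes [[0.0, -0.05, 0.999], [0.011, 0.999, 0.05], [-1.0, 0.011, 0.001]]
shift tool [ 76.8  64.2 -31.5] rotvec [ 0.0117  0.0007 -0.0112]
```

```bash
python3 -m handwheel '-1 20 16 -8 0.01 0 -0.01;-1 25 16 -8 0 0 0;-1 25 16 -8 0 0 0;-1 6 16 -8 0 0 0;-1 0 0 0 0 0 0'
python3 -c "
from go import *
show([590.7,-222,44],goal(np.radians(92.2)))"
```

```text
clock: 13.7
eef_pos: [591.1, -218.7, 118.5]
tool_rot: [0.782, 1.565, 0.841]
force: [0.6, 0.5, 0.2]
width: -0.3
clk 13.7 pos [ 591.1 -218.7  118.5] F [0.6 0.5 0.2] w -0.3 j [ 0.48  0.75 -0.28  1.68  0.27  0.75  0.13]
axes [[0.004, -0.059, 0.998], [0.004, 0.998, 0.059], [-1.0, 0.004, 0.004]]
shift tool [74.5 -3.6 -0.9] rotvec [ 0.0204  0.0039 -0.004 ]
```

```bash
python3 -m handwheel '-1 20 -3 0 0.02 0.004 -0.004;-1 25 -1 0 0 0 0;-1 18 0 0 0 0 0;-1 8 0 0 0 0 0;-1 0 0 0 0 0 0'
python3 - <<'E'
from go import *
from cell import get_image
show([589.5,-196.5,44],goal(np.radians(92.2)))
o=[]
for n,(u0,v0) in (("scene",(200,210)),("top",(300,170))):
    im=get_image(n); cv2.imwrite(f'pics/{n}9.png',im); o.append(cv2.resize(im[v0:v0+110,u0:u0+90],None,fx=4.4,fy=4.4,interpolation=cv2.INTER_CUBIC))
cv2.imwrite('pics/b9.png',(255*(np.hstack(o)/255)**.5).astype(np.uint8))
E
```

```text
clock: 14.2
eef_pos: [597.0, -223.7, 48.9]
tool_rot: [-0.286, 1.562, -0.238]
force: [-0.8, -0.2, 0.9]
width: -0.2
clk 14.2 pos [ 597.  -223.7   48.9] F [-0.8 -0.2  0.9] w -0.2 j [ 0.46  0.86 -0.24  1.69  0.31  0.62  0.1 ]
axes [[0.009, -0.048, 0.999], [-0.002, 0.999, 0.048], [-1.0, -0.003, 0.008]]
shift tool [ 4.7 27.5 -6.3] rotvec [0.01   0.0085 0.0025]
```

View pics/b9.png

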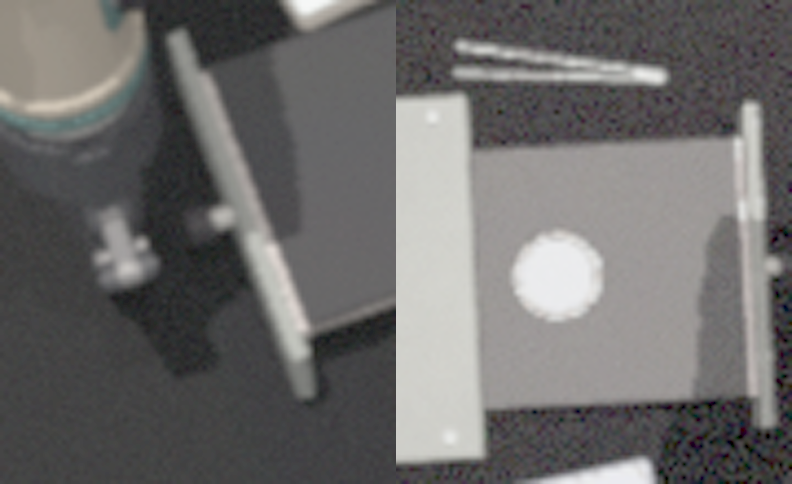

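```bash
python3 -m handwheel '-1 4 0 -6 0.01 0.008 0;-1 0.5 8 0 0 0 0;-1 0 8 0 0 0 0;-1 0 4 0 0 0 0;-1 0 0 0 0 0 0'
python3 -c "
from go import *
show([589.5,-196.5,44],goal(np.radians(92.2)))"
```

```text
clock: 14.8
eef_pos: [592.5, -202.5, 48.5]
tool_rot: [-0.557, 1.563, -0.52]
force: [0.7, -1.0, 0.1]
width: 0.2
clk 14.8 pos [ 592.5 -202.5   48.5] F [ 0.7 -1.   0.1] w 0.2 j [ 0.42  0.84 -0.22  1.73  0.3   0.6   0.05]
axes [[0.007, -0.038, 0.999], [-0.004, 0.999, 0.038], [-1.0, -0.004, 0.007]]
shift tool [ 4.5  6.1 -2.8] rotvec [-0.0005  0.0069  0.0043]
```

```bash
python3 -m handwheel '-1 5 0 -3 0 0.007 0.004;-1 1.5 0 0 0 0 0;-1 0 3 0 0 0 0;-1 0 3 0 0 0 0;-1 0 3 0 0 0 0'
python3 -c "
from go import *
show([583.5,-26,43],goal(np.radians(92.2)))"
```

```text
clock: 15.3
eef_pos: [589.0, -195.1, 41.5]
tool_rot: [-1.759, 1.568, -1.722]
force: [0.4, -3.4, 0.4]
width: -0.0
clk 15.3 pos [ 589.  -195.1   41.5] F [ 0.4 -3.4  0.4] w -0.0 j [ 0.41  0.85 -0.22  1.74  0.3   0.59  0.04]
axes [[-0.0, -0.037, 0.999], [-0.002, 0.999, 0.037], [-1.0, -0.002, -0.0]]
shift tool [ -1.9 169.2   0.7] rotvec [-0.0017 -0.0004  0.0023]
```

```bash
python3 -m handwheel '-1 -0.5 5 0 0 0 0;-1 0 6 0 0 0 0;-1 0 7 0 0 0 0;-1 0 7 0 0 0 0;-1 0 7 0 0 0 0;-1 0 7 0 0 0 0;-1 0 7 0 0 0 0;-1 0 6 0 0 0 0'
python3 -c "
from go import *
show([583.5,-26,42],goal(np.radians(92.2)))"
```

```text
clock: 16.1
eef_pos: [586.9, -142.3, 41.9]
tool_rot: [-1.595, 1.564, -1.561]
force: [-0.2, -3.5, -0.4]
width: -0.2
clk 16.1 pos [ 586.9 -142.3   41.9] F [-0.2 -3.5 -0.4] w -0.2 j [ 0.31  0.83 -0.2   1.79  0.3   0.55 -0.04]
axes [[0.0, -0.034, 0.999], [-0.007, 0.999, 0.034], [-1.0, -0.007, -0.0]]
shift tool [ -0.8 116.3   0.7] rotvec [-0.0039 -0.0002  0.0066]
```

```bash
python3 -m handwheel '-1 0 5 0 0 0 0.006;-1 0 6 0 0 0 0;-1 0 6 0 0 0 0;-1 0 6 0 0 0 0;-1 0 6 0 0 0 0;-1 0 6 0 0 0 0;-1 0 6 0 0 0 0'
python3 -c "
from go import *
show([583.5,-26,42],goal(np.radians(92.2)))"
```

```text
clock: 16.8
eef_pos: [585.1, -97.7, 41.9]
tool_rot: [-3.004, 1.57, -2.97]
force: [1.2, -3.0, 0.0]
width: -0.2
clk 16.8 pos [585.1 -97.7  41.9] F [ 1.2 -3.   0. ] w -0.2 j [ 0.24  0.82 -0.19  1.82  0.28  0.53 -0.1 ]
axes [[-0.001, -0.034, 0.999], [-0.0, 0.999, 0.034], [-1.0, -0.0, -0.001]]
shift tool [-0.1 71.7  0.9] rotvec [-0.004  -0.0005  0.0001]
```

The planchet passed the slot with only sliding friction (about 3 N). Now the rest.

```bash
python3 -m handwheel '-1 0 6 0 0 0 0;-1 0 7 0 0 0 0;-1 0 7 0 0 0 0;-1 0 7 0 0 0 0;-1 0 7 0 0 0 0;-1 0 7 0 0 0 0;-1 0 6 0 0 0 0;-1 0 5 0 0 0 0'
python3 -c "
from go import *
show([583.5,-26,42],goal(np.radians(92.2)))"
```

```text
clock: 17.6
eef_pos: [582.8, -40.4, 41.8]
tool_rot: [2.907, 1.57, 2.942]
force: [0.2, -2.4, -1.2]
width: 0.1
clk 17.6 pos [582.8 -40.4  41.8] F [ 0.2 -2.4 -1.2] w 0.1 j [ 0.13  0.82 -0.18  1.84  0.27  0.51 -0.19]
axes [[-0.001, -0.035, 0.999], [0.0, 0.999, 0.035], [-1.0, 0.0, -0.001]]
shift tool [-0.2 14.4  1.2] rotvec [-0.0035 -0.0011 -0.0003]
```

```bash
python3 -m handwheel '-1 0 4 0 0 0 0;-1 0 4 0 0 0 0';python3 -m handwheel '-1 0 2 0 0 0 0;-1 0 2 0 0 0 0';python3 -m handwheel '-1 0 2 0 0 0 0'
```

```text
clock: 17.8
eef_pos: [582.5, -31.4, 41.8]
tool_rot: [2.875, 1.57, 2.91]
force: [-0.4, -3.7, -0.2]
width: 0.1
clock: 18.0
eef_pos: [582.3, -26.7, 41.8]
tool_rot: [2.734, 1.57, 2.769]
force: [0.1, -2.6, -0.3]
width: 0.1
clock: 18.1
eef_pos: [582.3, -25.5, 41.9]
tool_rot: [-2.657, 1.569, -2.622]
force: [1.1, -6.8, -0.8]
width: -0.1
```

```bash
python3 -m handwheel '-1 0 1.5 0 0 0 0'; python3 -m handwheel '-1 0 1.5 0 0 0 0'; python3 -m handwheel '-1 0 1.5 0 0 0 0'
```

```text
clock: 18.2
eef_pos: [582.2, -25.5, 41.9]
tool_rot: [-2.068, 1.568, -2.033]
force: [1.3, -6.7, -0.3]
width: 0.2
clock: 18.3
eef_pos: [582.2, -25.6, 41.9]
tool_rot: [-1.888, 1.566, -1.855]
force: [1.5, -4.9, -1.5]
width: 0.0
clock: 18.4
eef_pos: [582.2, -25.6, 41.9]
tool_rot: [-1.817, 1.565, -1.786]
force: [1.7, -5.4, -0.0]
width: -0.2
```

```bash
python3 -m handwheel '-1 0 4 0 0 0.01 0;-1 0 4 0 0 0 0'; python3 -m handwheel '-1 0 -15 0 0 0 0;-1 0 -25 0 0 0 0;-1 0 -35 0 0 0 0;-1 -20 -40 0 0 0 0;-1 -40 -25 0 0 0 0;-1 -40 -25 0 0 0 0;-1 -40 -30 0 0 0 0;-1 0 0 0 0 0 0'
python3 - <<'E'
from go import *
from cell import get_image
o=[]
for n,(u0,v0) in (("scene",(230,150)),("top",(200,170))):
    im=get_image(n); cv2.imwrite(f'pics/{n}10.png',im); o.append(cv2.resize(im[v0:v0+170,u0:u0+200],None,fx=2,fy=2,interpolation=cv2.INTER_CUBIC))
cv2.imwrite('pics/b10.png',(255*(np.hstack(o)/255)**.6).astype(np.uint8))
E
```

```text
clock: 18.6
eef_pos: [582.0, -25.5, 42.0]
tool_rot: [-2.265, 1.552, -2.239]
force: [1.6, -10.5, -0.1]
width: -0.2
clock: 19.4
eef_pos: [588.8, -221.4, 186.6]
tool_rot: [-2.956, 1.556, -2.925]
force: [0.5, -0.3, -0.5]
width: -0.1
```

View pics/b10.png

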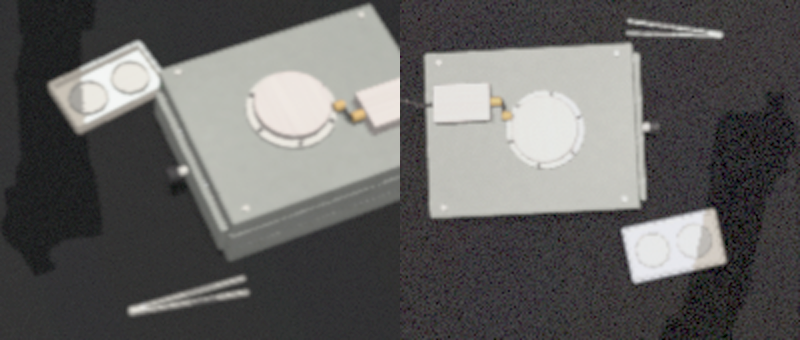

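```bash
python3 -c "
from cell import ctrl
print(ctrl.read_state()['force'].round(1)); print(ctrl.finish_job())"
```

```text
[ 0.2  1.8 -0.9]
the job is handed in; nothing more can be done
None
```

The planchet is in the recess, the drawer is pushed shut, and I handed the job in at about 19.5 s with the arm clear and the gripper empty. I did not pick the planchet up at any point.

**Seating:** I nudged the planchet across the plate with the two slightly open fingertips. After the first push the pictures suggested it might still be short, so I nudged it about 3 mm further. In the last top view before shutting, its floor was roughly 0.6–1.5 mm off the recess centre, inside the 2.5 mm clearance. It then went through the slot at plain sliding force (about 3 N) without jamming.

**Drawer:** I pushed it shut by the knob with closed fingers, about 170 mm of travel. It stopped hard: 10.5 N on the knob moved it no further. The last pictures show the front panel against the housing. The knob's final position puts the panel's inner face at y ≈ 17 mm, and the housing front measured 16–18 mm. The forceps and tray look undisturbed. I took no close look at the jars and bottles, but the arm passed clear of them.

**Checks that disagreed:** The two cameras differed by 7–8 mm in world x, more than the stated 2 mm, so I relied on relative measurements and on finger contact. The height check from the scene view was ambiguous on its own. That the planchet lies flat rests on its centring and the free passage through the slot.

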